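# Park the pot in the hollow at the top of the sloping gutter

## Robot

A 6-joint arm with a two-finger parallel gripper is mounted at the origin on a cart in front of the work surface, level with it; the furniture and walls round the work are solid. World frame = base frame: x ahead of the robot, y to its left, z up, the work surface at z = 0. Lengths are in mm, angles in rad, forces in N, time in s.
With the tool pointing down it reaches from about 350 to 975 mm from the base axis. Payload 7.1 kg.
Tool frame: the origin (TCP) lies at the very end of the fingers, on their centre line; the grasp point (between the pads) lies 19 mm behind it; z points along the fingers, y is the line along which they close (so a half turn about z gives the same grasp; the last joint's range is limited). The gripper opens to 88 mm and grips with 3 to 60 N. Pads are 20 mm wide; open, the fingers measure 115 mm over their backs; the gripper's body (75 mm by 178 mm) begins 61 mm behind the grasp point.
Start: joints at [1.143, 0.423, 1.63, -0, 1.089, -0.019], TCP at [248.41, 573.495, 222.675] pointing down, gripper open.
Joint ranges: [-3, 3], [-0.9, 2.11], [0.09, 2.58], [-1.31, 4.45], [0.11, 2.69], [-2.54, 2.54]. Speed limits (rad/s): [2.39, 2.39, 3.01, 3.14, 3.14, 3.14].

## Interface

Orientations are given as a rotation vector (axis times angle).
In Python, from workcell import * gives the robot as it stands.
- The arm moves only by the tool step_arm, never from a script. Its argument "deltas" is a list of rows, each a list of 3 entries, a list of its own where there are three numbers: the shift along the tool's x, y, z in units of 300 mm (1.0 is 300 mm), then the turn, a rotation vector about the tool's x, y, z in units of 1.5 rad (1.0 is 1.5 rad), then the gripper command: -1 is shut, 1 is fully open, values between are in proportion. In form: [[[dx, dy, dz], [rx, ry, rz], gripper], ...]. A call has 1 to 20 rows; each row is the pose to reach, as a shift and turn from the pose commanded when the call began, along the tool's axes at that moment; what a row does not reach only later rows make up. A row lasts 1/12 s, in which the tool goes at most 41.7 mm and 7.16 degrees, less where a joint would pass 70% of its speed; a pose out of reach is approached as far as the arm can. A call with a number of a shift or a turn outside -1 to 1 is refused whole. A call with a gripper value outside its range is refused whole. The fingers move at their own pace and stop on an object; the grip force is fixed at half the most. Time passes only in rows, so rows that repeat a pose let the fingers close. It gives the time, the measured TCP pose, the force, the opening and the grip force at its end, in the units of the state.
- get_obs(): the state, without advancing time (a new reading comes with each control period).
- get_image(name): name is "scene" or "top" or "wrist"; returns a dict with "pixels" (400x640x3 uint8, red, green, blue), "fx", "fy", "cx", "cy" (pixels), "dist_coeffs" ([k1, k2, p1, p2, k3] as OpenCV has them; the pictures are not rectified), "T" (4x4, takes a point from camera to world coordinates). Camera axes: x right, y down, z forward; pixel columns grow to the right and rows downward; lengths in mm; the calibration is good to about 2 mm. A picture is of the moment at which its call begins. There is no depth.
- close_job(): hands the job in; it is judged then, once.
The state is a dict: "t": time; "qpos": joint angles; "qvel": joint speeds; "joint_torque": joint torques, N m; "ee_pos": TCP position; "orientation": TCP orientation; "ft_force": force on the tool from outside, world axes, zero at the start; "moment": the same for the moment, N m; "width": finger opening in mm; "grasp_force": force on a finger pad.
Only numpy, scipy, OpenCV 4.12 (cv2) and the standard library are available. Lean on these libraries where they do the work, as an engineer would, in place of code of your own. Each camera call takes 0.05 s, during which the arm holds its last target. There are 200 camera calls.

## Task

A cream pot lies on its side at the foot of the sloping metal gutter. With closed fingertips, push it up the gutter, over the low crest and into the hollow against the upper stop, so that it stays there and does not roll back. Do not pick the pot up or lift it out of the gutter, and leave everything else where it stands.

Things in the scene. Friction and masses are not known exactly. Their poses are not given: they have to be found in the camera images.
- gutter: Fixed sloping gutter of bare aluminium on a grey base board, about 270 long (x), 74 wide (y). Origin at the centre of the base's underside, on the table top; x points level and uphill along the gutter, y across it, z up. The floor rises at 8 degrees from the foot lip to a low crest, then falls at 7 degrees to the stop plate. Side walls stand 12 mm above the floor, 54 mm apart inside, 4 thick.
- foot_lip (a point): Middle of the top edge of the 6 mm thick lip at the foot of the gutter, 8 mm above the floor there; at x -116, z 27 mm in the gutter's frame. The pot starts resting against this lip, its centre at about x -95, z 59 mm.
- crest (a point): Point on the gutter floor at the low crest, mid-width; at x 50, z 42 mm in the gutter's frame. Anywhere short of it the pot rolls back to the foot. The pot's centre passes about 37 mm above it.
- seat (a point): Where the pot's centre comes to rest in the hollow beyond the crest, touching the stop: x 85, y 0, z 75 mm in the gutter's frame. The upright stop plate's near face is at x 122, its top at z 76 mm.
- pot_center (a point): Centre of the cream pot that lies on its side in the gutter: a closed plastic cylinder with a screw lid, 74 mm in diameter and 50 mm wide, about 0.15 kg, which rolls along the gutter like a wheel with its axis across the gutter. The point is on the pot's axis, half-way along it, 37 mm above the gutter floor; its z axis is the pot's axis, so it lies level.
- pot: The same pot; origin at the centre of its bottom face (25 mm from the pot's centre along its axis), z along its axis.
- pigment: Bystander: small round pigment jar, 32 mm in diameter, 23 high, standing beside the gutter; origin at the centre of its underside.
- lid: Bystander: flat white jar lid, 52 mm in diameter, 14 high, lying beside the gutter; origin at the centre of its underside.
- clip: Bystander: plastic soak clip, 16 x 54 x 17 mm, lying beside the gutter; origin at the centre of its underside.
- polish: Bystander: nail polish bottle with a tall cap, 27 x 34 x 78 mm, standing beside the upper end of the gutter; origin at the centre of its underside.
- big_pot: Bystander: larger cream pot standing upright on the table away from the gutter, 86 mm in diameter, 48 high; origin at the centre of its underside.
There are look-alikes about, which are no part of the job. What is shaped like the pot but turquoise or yellow is not meant.

How it is judged:
By the outcome, as a careful person would: the job done as asked, in the order asked, and still so for the second after the job is handed in, with the robot touching nothing.
It also fails if it takes over 40 s, if anything falls off the work surface, if the arm or the gripper's body presses on something with over 40 N, if the wrist force passes 120 N, or if a joint passes its speed limit or range.

## Working session

There is one attempt and no reset: what is moved stays moved. The work goes in short steps, Python scripts to look and compute and a tool call to move; the robot and the scene stay as the last step left them, time stands still between calls to the robot, and variables do not carry over. Pictures are saved under pics/ and viewed, at most 10 in all, crops included, and the job is handed in when it is done.

Besides the shell and the picture viewer there is one more tool, called after "Emit:" as a command line: name --argument value ..., lists and objects as JSON in quotes. step_arm: Moves the arm, as the interface text tells. Its arguments: {"type":"object","properties":{"deltas":{"type":"array","items":{"type":"array"}}},"required":["deltas"]}

```bash
mkdir -p pics
python3 - <<'E'
from workcell import *
import cv2
o=get_obs();print(o['t'],o['ee_pos'],o['orientation'],o['width'])
for n in ("scene","top"):
    d=get_image(n);cv2.imwrite(f"pics/{n}1.png",d["pixels"][:,:,::-1])
    print(n,d["fx"],d["fy"],d["cx"],d["cy"],d["dist_coeffs"],d["T"])
E
```

```text
0.0 [248.19137268 572.97581853 221.90564134] [-6.37630562e-01 -3.07589141e+00  2.40366556e-03] 87.87920517365636
scene 448.9892531202715 448.9892531202715 318.05159135846094 195.23463788201812 [0.03043583 0.         0.         0.         0.        ] [[ 6.45652095e-01 -5.09975862e-01  5.68381907e-01 -1.57631522e+02]
 [-7.63470051e-01 -4.46408459e-01  4.66725797e-01 -6.65114796e+02]
 [ 1.57116003e-02 -7.35285052e-01 -6.77575854e-01  9.43471824e+02]
 [ 0.00000000e+00  0.00000000e+00  0.00000000e+00  1.00000000e+00]]
top 497.46565403901946 497.46565403901946 324.99750123767376 196.4488459700944 [-0.12071481  0.          0.          0.          0.        ] [[ 1.06352132e-02 -9.94237876e-01  1.06667421e-01  4.44762583e+02]
 [-9.99563299e-01 -7.62936050e-03  2.85482632e-02 -1.03152305e+02]
 [-2.75699603e-02 -1.06924456e-01 -9.93884831e-01  1.19106832e+03]
 [ 0.00000000e+00  0.00000000e+00  0.00000000e+00  1.00000000e+00]]
```

View pics/scene1.png

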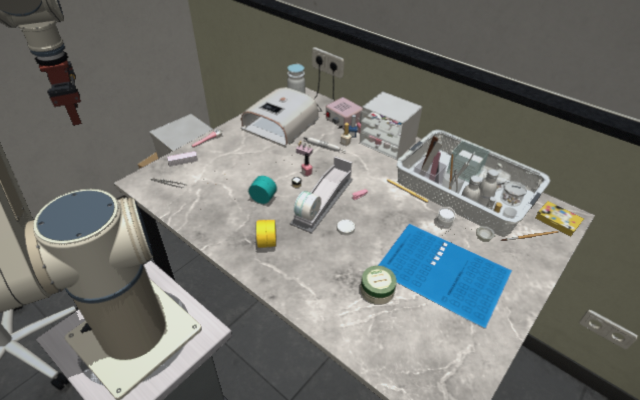

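View pics/top1.png

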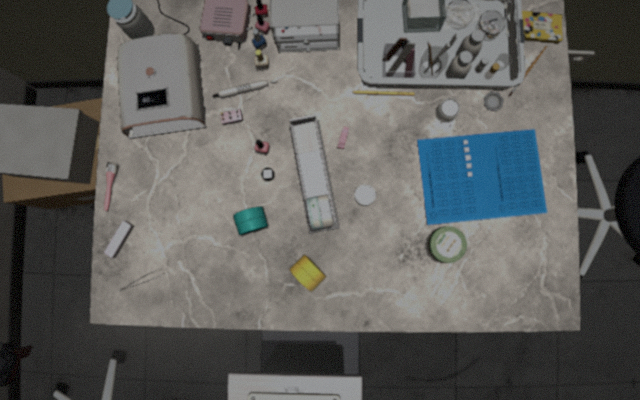

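The gutter runs in the top view from the foot at about (320,228) to the stop at about (302,120). The white pot sits at about (319,211) and the polish bottle is left of the upper half, at (262,146). I'll enlarge the gutter in both views.

Run:
```python
import cv2,numpy as np
a=cv2.imread("pics/top1.png")[105:245,250:390]
b=cv2.imread("pics/scene1.png")[140:240,280:380]
a=cv2.resize(a,(560,560),interpolation=cv2.INTER_CUBIC);cv2.imwrite("pics/topc.png",a)
b=cv2.resize(b,(600,600),interpolation=cv2.INTER_CUBIC);cv2.imwrite("pics/scenec.png",b)
```

```text
(no output)
```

View pics/topc.png

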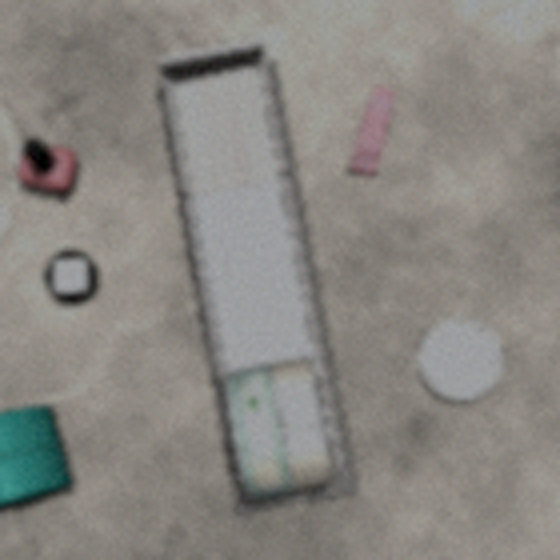

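View pics/scenec.png

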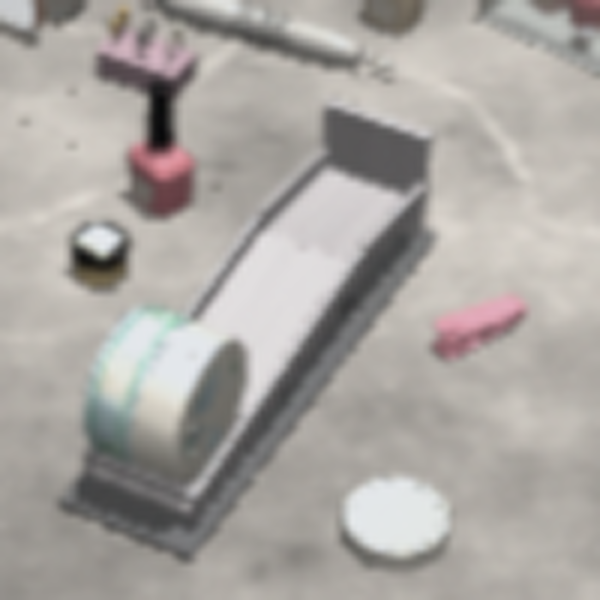

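The gutter, pot and stop plate are clear in both crops. In the scene crop the base foot corners are at (65,503) and (193,555), the base upper right corner at (432,232), and the stop top at (325,105) to (430,135). In the top crop the base foot corners are at (240,512) and (355,492). I'll fit the gutter pose to these.

```bash
cat > h.py <<'E'
from workcell import *
import cv2,numpy as np
from scipy.optimize import least_squares
from scipy.spatial.transform import Rotation as R
def proj(d,P):
    Ti=np.linalg.inv(d["T"]);K=np.array([[d["fx"],0,d["cx"]],[0,d["fy"],d["cy"]],[0,0,1]])
    return cv2.projectPoints(np.atleast_2d(np.array(P,float)),cv2.Rodrigues(Ti[:3,:3])[0],Ti[:3,3],K,np.array(d["dist_coeffs"]))[0].reshape(-1,2)
def g2w(p,P):
    P=np.atleast_2d(P);return P@R.from_euler('z',p[2]).as_matrix().T+[p[0],p[1],0]
E
python3 - <<'E'
from h import *
s,t=get_image("scene"),get_image("top")
S=np.array([[65,503],[193,555],[432,232],[325,105],[430,135]])/6+[280,140]
SP=np.array([[-135,37,3],[-135,-37,3],[135,-37,3],[122,31,76],[122,-31,76]])
T=np.array([[240,512],[355,492],[163,68],[262,50]])/4+[250,105]
TP=np.array([[-135,37,3],[-135,-37,3],[122,31,76],[122,-31,76]])
f=lambda p:np.r_[(proj(s,g2w(p,SP))-S).ravel(),(proj(t,g2w(p,TP))-T).ravel()]
r=least_squares(f,[550,-100,0.1],loss='soft_l1',x_scale=[10,10,.1])
p=r.x;print(p,np.round(f(p).reshape(-1,2),1))
for n,P in dict(pot=[-95,0,59],seat=[85,0,75],lip=[-116,0,27],start=[-175,0,70]).items():print(n,g2w(p,P),proj(s,g2w(p,P)),proj(t,g2w(p,P)))
a=s["pixels"][:,:,::-1].copy();b=t["pixels"][:,:,::-1].copy()
Q=[]
for sg in(1,-1):
    for xs in np.linspace(-119,50,30):Q.append([xs,sg*27,18+ (xs+119)*np.tan(np.radians(8))+12])
for k in np.linspace(0,6.28,60):
    for y in(25,-25):Q.append([-95+37*np.cos(k),y,59+37*np.sin(k)])
W=g2w(p,Q)
def draw(im,d,o,sc,w):
    c=cv2.resize(im[o[1]:o[1]+w,o[0]:o[0]+w],None,fx=sc,fy=sc,interpolation=cv2.INTER_CUBIC)
    for q in proj(d,W):cv2.circle(c,tuple(int(v) for v in (q-o+.5)*sc),1,(0,0,255),-1)
    return cv2.resize(c,(400,400))
cv2.imwrite("pics/fit.png",np.hstack([draw(a,s,(280,140),6,100),draw(b,t,(250,105),4,140)]))
E
```

```text
[ 6.23574688e+02 -4.31975851e+01  1.99159992e-01] [[-1.4 -0. ]
 [-0.4  0.7]
 [ 0.9  0.6]
 [-1.  -0.6]
 [-0.7  0.6]
 [-0.2  0.1]
 [ 1.5 -0.7]
 [-0.7 -0.3]
 [ 0.9 -0.9]]
pot [[530.45254191 -61.99295474  59.        ]] [[307.4259386  205.89380776]] [[321.04662866 212.01565219]]
seat [[706.89450278 -26.38067534  75.        ]] [[336.58968819 166.73529392]] [[306.18332536 134.63344316]]
lip [[509.86764648 -66.14772067  27.        ]] [[303.76555808 218.41608071]] [[323.20340101 221.82977877]]
start [[452.03389264 -77.82063448  70.        ]] [[292.69029849 220.8513674 ]] [[327.52005867 246.524268  ]]
```

View pics/fit.png

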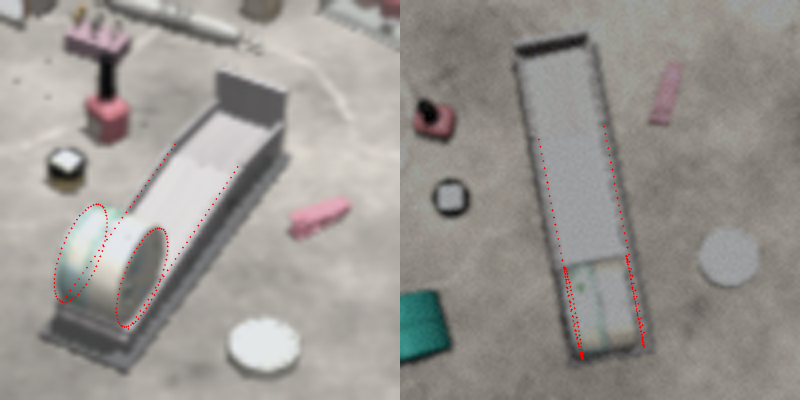

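The fit is good to about 5 mm, which is enough for the approach. The yellow look-alike lies near the foot, so I'll locate it and work out the hover move.

```bash
cat >> h.py <<'E'
def delta(pos,xdir):  # target TCP, tool-x direction angle (world), tool down
    o=get_obs();R0=R.from_rotvec(o["orientation"])
    x=np.array([np.cos(xdir),np.sin(xdir),0]);z=np.array([0,0,-1.]);R1=R.from_matrix(np.c_[x,np.cross(z,x),z])
    print(np.round(R0.inv().apply(np.array(pos)-o["ee_pos"])/300,4),np.round((R0.inv()*R1).as_rotvec()/1.5,4))
def ray(d,uv,z):
    K=np.array([[d["fx"],0,d["cx"]],[0,d["fy"],d["cy"]],[0,0,1]])
    q=cv2.undistortPoints(np.array([[uv]],float),K,np.array(d["dist_coeffs"]))[0,0]
    v=d["T"][:3,:3]@[*q,1];c=d["T"][:3,3];return c+v*(z-c[2])/v[2]
E
python3 - <<'E'
from h import *
t=get_image("top")
for uv in [(308,257),(326,271),(309,291),(291,276),(250,220)]:print(uv,ray(t,uv,37))
p=[623.6,-43.2,.2]
delta(np.r_[g2w(p,[-158,0,0])[0,:2],200],.2+np.pi)
E
```

```text
(308, 257) [427.61249785 -32.21205018  37.        ]
(326, 271) [395.95295323 -74.15006468  37.        ]
(309, 291) [349.66621582 -35.52854044  37.        ]
(291, 276) [383.4195247   6.5044055  37.       ]
(250, 220) [511.87085344 104.89889647  37.        ]
[-1.5327 -1.6895  0.0755] [-5.000e-04 -2.000e-04 -4.059e-01]
```

Emit:
step_arm --deltas '[[[-0.77, -0.85, 0.04], [0, 0, 0], -1], [[-0.77, -0.85, 0.04], [0, 0, 0], -1], [[-0.77, -0.85, 0.04], [0, 0, 0], -1], [[-0.77, -0.85, 0.04], [0, 0, 0], -1], [[-0.77, -0.85, 0.04], [0, 0, 0], -1], [[-0.77, -0.85, 0.04], [0, 0, 0], -1], [[-0.77, -0.85, 0.04], [0, 0, 0], -1], [[-0.77, -0.85, 0.04], [0, 0, 0], -1], [[-0.77, -0.85, 0.04], [0, 0, 0], -1]]'

```text
t: 1.0
ee_pos: [359.2, 243.4, 210.4]
orientation: [-0.641, -3.075, 0.003]
ft_force: [-0.1, 0.6, -0.3]
width: 31.4
grasp_force: 0.0
```

Emit:
step_arm --deltas '[[[-0.763, -0.84, 0.036], [0, 0, -0.406], -1], [[-0.763, -0.84, 0.036], [0, 0, -0.406], -1], [[-0.763, -0.84, 0.036], [0, 0, -0.406], -1], [[-0.763, -0.84, 0.036], [0, 0, -0.406], -1], [[-0.763, -0.84, 0.036], [0, 0, -0.406], -1], [[-0.763, -0.84, 0.036], [0, 0, -0.406], -1], [[-0.763, -0.84, 0.036], [0, 0, -0.406], -1], [[-0.763, -0.84, 0.036], [0, 0, -0.406], -1], [[-0.763, -0.84, 0.036], [0, 0, -0.406], -1], [[-0.763, -0.84, 0.036], [0, 0, -0.406], -1], [[-0.763, -0.84, 0.036], [0, 0, -0.406], -1], [[-0.763, -0.84, 0.036], [0, 0, -0.406], -1]]'

```text
t: 2.0
ee_pos: [468.5, -74.2, 199.6]
orientation: [0.312, -3.125, -0.001]
ft_force: [-0.0, 0.7, 0.7]
width: 0.1
grasp_force: 0.0
```

Run:
```python
from h import *
o=get_obs();print(o['t'],o['ee_pos'],o['orientation'],o['width'],o['qpos'])
w=get_image("wrist");cv2.imwrite("pics/w1.png",w["pixels"][:,:,::-1]);print(w["T"])
p=[623.6,-43.2,.2]
for P in ([-135,37,3],[-135,-37,3],[122,31,76],[122,-31,76],[-95,25,96],[-95,-25,96]):print(P,proj(w,g2w(p,P)))
```

```text
2.0 [468.49950022 -74.21835573 199.60134314] [ 3.11986907e-01 -3.12520000e+00 -9.93088166e-04] 0.12191158235544186 [-1.82442268e-01  2.34624729e-01  1.97350297e+00  4.58307324e-04
  9.34465427e-01 -1.95251065e+00]
[[-1.97089394e-01  9.36288098e-01  2.90723870e-01  3.88108206e+02]
 [ 9.80385507e-01  1.88174155e-01  5.86066911e-02 -9.16473590e+01]
 [ 1.66028728e-04  2.96572226e-01 -9.55010412e-01  3.61551467e+02]
 [ 0.00000000e+00  0.00000000e+00  0.00000000e+00  1.00000000e+00]]
[-135, 37, 3] [[358.45250668 191.5712841 ]]
[-135, -37, 3] [[288.06747383 191.68339259]]
[122, 31, 76] [[352.50267387 440.37004088]]
[122, -31, 76] [[294.77811093 440.45066473]]
[-95, 25, 96] [[353.48953416 268.95604124]]
[-95, -25, 96] [[293.6187289 269.0478419]]
```

View pics/w1.png

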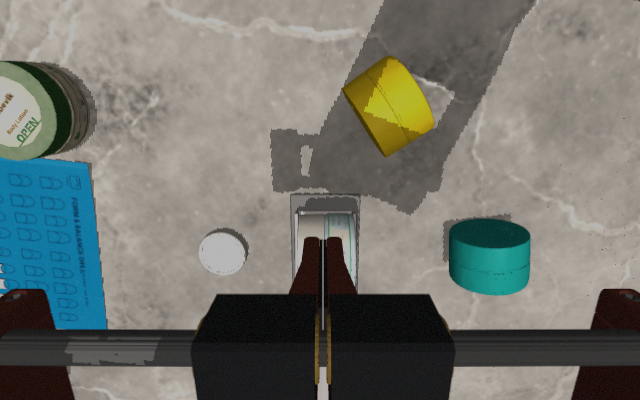

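The wrist view shows the base foot corners at (291,195) and (360,194), so the gutter is about 3 mm further in x and 2 mm in y than fitted. The fingers are in line with the pot. Next I'll descend behind the pot, then push gently.

Emit:
step_arm --deltas '[[[0, 0.004, 0.08], [0, 0, 0], -1], [[0, 0.004, 0.16], [0, 0, 0], -1], [[0, 0.004, 0.24], [0, 0, 0], -1], [[0, 0.004, 0.32], [0, 0, 0], -1], [[0, 0.004, 0.4], [0, 0, 0], -1], [[0, 0.004, 0.46], [0, 0, 0], -1], [[0, 0.004, 0.5], [0, 0, 0], -1], [[0, 0.004, 0.525], [0, 0, 0], -1], [[0, 0.004, 0.525], [0, 0, 0], -1]]'

```text
t: 2.8
ee_pos: [467.5, -71.8, 41.3]
orientation: [0.317, -3.123, -0.001]
ft_force: [-0.5, 0.2, 0.0]
width: 0.8
grasp_force: 0.0
```

Emit:
step_arm --deltas '[[[-0.016, 0, -0.001], [0, 0, 0], -1], [[-0.032, 0, -0.002], [0, 0, 0], -1], [[-0.048, 0, -0.003], [0, 0, 0], -1], [[-0.064, 0, -0.005], [0, 0, 0], -1], [[-0.08, 0, -0.007], [0, 0, 0], -1], [[-0.096, 0, -0.009], [0, 0, 0], -1], [[-0.112, 0, -0.011], [0, 0, 0], -1], [[-0.128, 0, -0.013], [0, 0, 0], -1], [[-0.144, 0, -0.015], [0, 0, 0], -1], [[-0.16, 0, -0.017], [0, 0, 0], -1], [[-0.176, 0, -0.019], [0, 0, 0], -1], [[-0.192, 0, -0.021], [0, 0, 0], -1], [[-0.208, 0, -0.023], [0, 0, 0], -1], [[-0.224, 0, -0.025], [0, 0, 0], -1], [[-0.24, 0, -0.027], [0, 0, 0], -1], [[-0.256, 0, -0.029], [0, 0, 0], -1], [[-0.272, 0, -0.031], [0, 0, 0], -1], [[-0.288, 0, -0.033], [0, 0, 0], -1], [[-0.304, 0, -0.035], [0, 0, 0], -1], [[-0.32, 0, -0.037], [0, 0, 0], -1]]'

```text
t: 4.47
ee_pos: [563.2, -54.2, 53.5]
orientation: [0.314, -3.126, 0.0]
ft_force: [-2.3, -0.6, 2.7]
width: 0.8
grasp_force: 1.4
```

Run:
```python
from h import *
o=get_obs();print(o['t'],o['ee_pos'],o['ft_force'])
a,b=get_image("scene")["pixels"],get_image("top")["pixels"]
f=lambda im,x,y,w:cv2.resize(im[y:y+w,x:x+w,::-1],(400,400),interpolation=cv2.INTER_CUBIC)
cv2.imwrite("pics/mid.png",np.hstack([f(a,270,120,120),f(b,250,105,140)]))
```

```text
4.4667 [563.18862361 -54.19682305  53.51958855] [-2.32707987 -0.58501644  2.72763445]
```

View pics/mid.png

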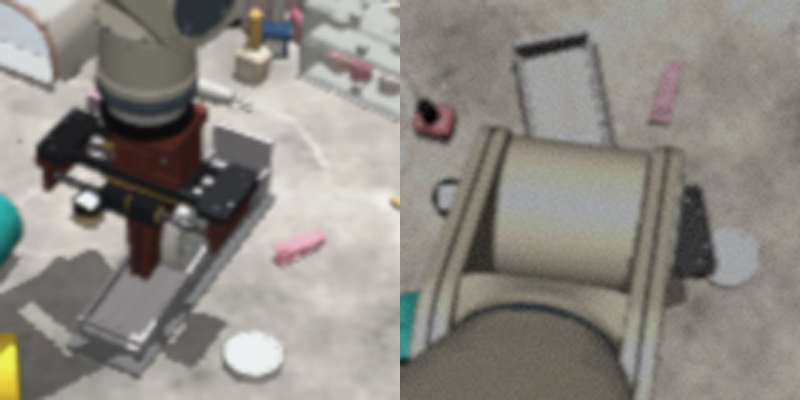

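The pot is in the gutter just ahead of the fingers and about halfway up, at around (185,245) in the left crop. I'll continue over the crest.

Emit:
step_arm --deltas '[[[-0.015, 0, -0.002], [0, 0, 0], -1], [[-0.03, 0, -0.004], [0, 0, 0], -1], [[-0.045, 0, -0.006], [0, 0, 0], -1], [[-0.06, 0, -0.008], [0, 0, 0], -1], [[-0.075, 0, -0.01], [0, 0, 0], -1], [[-0.09, 0, -0.012], [0, 0, 0], -1], [[-0.105, 0, -0.014], [0, 0, 0], -1], [[-0.12, 0, -0.016], [0, 0, 0], -1], [[-0.135, 0, -0.018], [0, 0, 0], -1], [[-0.15, 0, -0.02], [0, 0, 0], -1], [[-0.165, 0, -0.022], [0, 0, 0], -1], [[-0.18, 0, -0.024], [0, 0, 0], -1], [[-0.195, 0, -0.026], [0, 0, 0], -1], [[-0.21, 0, -0.028], [0, 0, 0], -1], [[-0.225, 0, -0.028], [0, 0, 0], -1], [[-0.24, 0, -0.028], [0, 0, 0], -1], [[-0.255, 0, -0.028], [0, 0, 0], -1], [[-0.27, 0, -0.028], [0, 0, 0], -1], [[-0.285, 0, -0.028], [0, 0, 0], -1], [[-0.3, 0, -0.028], [0, 0, 0], -1]]'

```text
t: 6.23
ee_pos: [651.5, -36.3, 61.8]
orientation: [-0.314, 3.126, -0.0]
ft_force: [0.6, -0.3, 0.9]
width: 0.2
grasp_force: 0.0
```

Emit:
step_arm --deltas '[[[-0.01, 0, 0], [0, 0, 0], -1], [[-0.02, 0, 0], [0, 0, 0], -1], [[-0.025, 0, 0], [0, 0, 0], -1], [[-0.025, 0, 0], [0, 0, 0], -1], [[-0.025, 0, 0], [0, 0, 0], -1], [[-0.025, 0, 0], [0, 0, 0], -1], [[-0.025, 0, 0], [0, 0, 0], -1], [[-0.025, 0, 0], [0, 0, 0], -1]]'

```text
t: 6.9
ee_pos: [658.1, -34.9, 61.9]
orientation: [0.314, -3.126, -0.0]
ft_force: [0.8, -0.6, 0.5]
width: 0.4
grasp_force: 0.0
```

Run:
```python
from h import *
o=get_obs();print(o['t'],o['ee_pos'],o['ft_force'])
a,b=get_image("scene")["pixels"],get_image("top")["pixels"]
f=lambda im,x,y,w:cv2.resize(im[y:y+w,x:x+w,::-1],(400,400),interpolation=cv2.INTER_CUBIC)
cv2.imwrite("pics/end.png",np.hstack([f(a,270,120,120),f(b,250,105,140)]))
```

```text
6.9 [658.11639257 -34.94403679  61.90059764] [ 0.77074052 -0.60218397  0.49507359]
```

View pics/end.png

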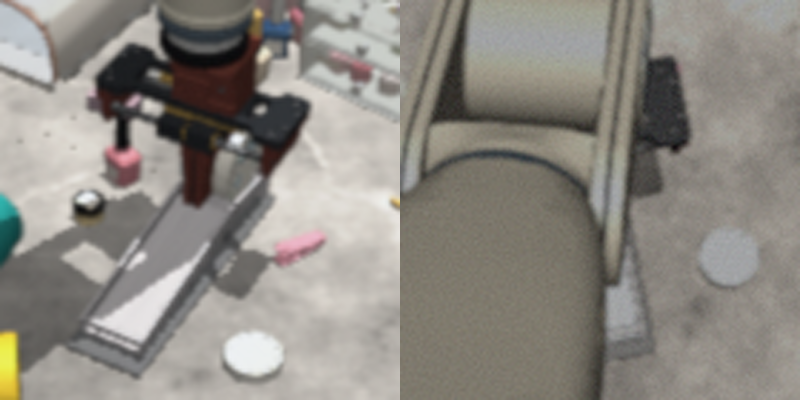

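The pot has rolled over the crest into the hollow beyond the fingers, at about (235,185) in the left crop, and there is no contact force. I'll back off downhill, rise, and check.

Emit:
step_arm --deltas '[[[0.03, 0, 0], [0, 0, 0], -1], [[0.07, 0, 0], [0, 0, 0], -1], [[0.12, 0, 0], [0, 0, 0], -1], [[0.18, 0, 0], [0, 0, 0], -1], [[0.24, 0, -0.05], [0, 0, 0], -1], [[0.3, 0, -0.12], [0, 0, 0], -1], [[0.38, 0, -0.2], [0, 0, 0], -1], [[0.46, 0, -0.3], [0, 0, 0], -1], [[0.54, 0, -0.4], [0, 0, 0], -1], [[0.6, 0, -0.5], [0, 0, 0], -1], [[0.65, 0, -0.55], [0, 0, 0], -1], [[0.65, 0, -0.55], [0, 0, 0], -1], [[0.65, 0, -0.55], [0, 0, 0], -1], [[0.65, 0, -0.55], [0, 0, 0], -1], [[0.65, 0, -0.55], [0, 0, 0], -1]]'

```text
t: 8.25
ee_pos: [467.1, -73.5, 225.7]
orientation: [0.314, -3.124, -0.001]
ft_force: [0.4, -1.1, 0.5]
width: 0.6
grasp_force: 0.0
```

Run:
```python
from h import *
o=get_obs();print(o['t'],o['ee_pos'],o['ft_force'])
a,b=get_image("scene")["pixels"],get_image("top")["pixels"]
f=lambda im,x,y,w:cv2.resize(im[y:y+w,x:x+w,::-1],(400,400),interpolation=cv2.INTER_CUBIC)
cv2.imwrite("pics/fin.png",np.hstack([f(a,270,120,120),f(b,250,105,140)]))
```

```text
8.25 [467.10584979 -73.45950972 225.69075604] [ 0.37568938 -1.07149113  0.5488346 ]
```

View pics/fin.png

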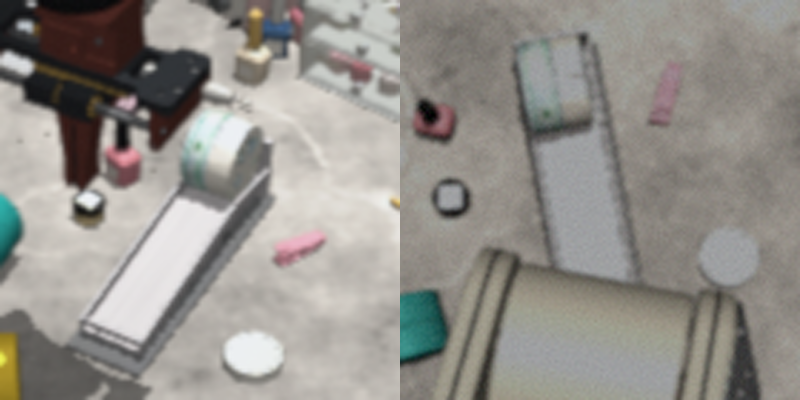

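The pot rests in the hollow against the stop. In the top crop its centre is at about (556,83), against about (560,85) expected for the seat. The pigment jar, lid, clip and polish are where they were. Handing in.

```bash
python3 -c "
from workcell import *
print(close_job())"
```

```text
the job is handed in; nothing more can be done
None
```

I pushed the pot up the gutter and over the crest with closed fingertips; it rests in the hollow against the upper stop, the objects beside the gutter look unmoved, and I handed the job in at about 8 s.

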